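# Dock the fastener tote and cam it tight

### The job

Put the birch fastener tote back on its dock: stand it on the desk between the dock's two low cheeks with its keeper post towards the dock and its head up against the rubber bumpers. Then swing the dock's steel cam lever clockwise a quarter turn, fully to its stop, so that the hook catches the keeper post and draws the tote tight against the dock. Let go with the tote locked there, and leave the other things on the desk where they are.

Things in the scene. Friction and masses are not known exactly. Their poses are not given: they have to be found in the camera images.
- tote: Loose open birch tray, 150 long (x) x 100 wide (y), walls 45 high, about 0.7 kg, smooth underside, zinc fasteners fixed inside. Origin: centre of its underside; z up. Its +x end is the head, a solid block 32 thick, 45 high, with a keeper post on top. An upright handle plate stands on its centre line, lengthwise: 14 thick (y), x from -31 to +39, top at z = 100.
- tote_grip (a point): Grip point of the tote's handle plate: x = +4, y = 0, z = 85 in the tote's frame (15 below the plate's top); pinch the 14 mm thickness, across the tote's y. Axes as the tote's.
- tote_head (a point): Centre of the tote's head face (the flat end that meets the dock): x = +75, y = 0, z = 22.5 in the tote's frame.
- dock: Birch block screwed to the desk, 45 high, 136 wide (y), from x = -18 to +40. Origin: on the desk under the cam's vertical axis. Its flat face, at x = -18, looks along its -x, roughly to the robot. The docked tote stands on that side, its +x along the dock's +x; drawn tight, the tote's origin is at x = -93, y = 0 in the dock's frame.
- dock_face (a point): Centre of the dock's flat face, x = -18, y = 0, z = 22.5 in the dock's frame; axes as the dock's. From the face to x = -78 run two low cheeks, 25 high, 14 thick, 108 apart inside (4 clearance each side of the tote), which then flare outward to x = -103.
- keeper (a point): Steel keeper post on the tote's head, 10 diameter, at x = +59, y = 0 in the tote's frame, this point at z = 54, where the hook takes it; its 16 wide cap tops out at z = 64.
- bumpers (a point): Midway between the two round rubber bumpers (16 diameter) on springs in the dock's face: x = -24, y = 0, z = 35 in the dock's frame; bumpers at y = +32 and -32. They stand 6 out of the face; pressed flush they push back about 6 N together. The hook can catch the keeper when the head is within 8 of the face, so touching the bumpers is near enough.
- cam_axis (a point): Point on the cam's vertical turning axis, x = 0, y = 0, z = 67 in the dock's frame; axes as the dock's (they do not turn with the cam). The hook is a bent 9 mm bar at z = 50 to 59, about 50 from the axis, opposite the lever. It overhangs the face by up to 40, so the tote cannot be lowered straight into place: set it down with its head 45 or more short of the face, then slide it in on the desk, under the hook.
- cam (a joint): Cam angle, rad, growing clockwise seen from above. 0: lever along the dock's +y (crosswise, open; starts at -0.4 to 0.1, open stop -0.5). 1.57, closed stop: lever along the dock's +x, straight away from the tote. The hook meets the keeper from about 0.4 and has drawn it in fully by about 1.25. Stays where it is left; needs up to about 0.7 N m.
- lever_grip (a point): Grip point of the cam's steel lever: 58 from the cam axis, z = 69. The lever is a radial bar 10 thick, 22 tall (z = 58 to 80), reaching 76 from the axis; pinch its thickness from above or push its side. Turns with the cam: its y axis points outward along the lever, z up.
- clear_box: Bystander: closed transparent hinged-lid box of zinc hardware, 144 x 104 x 55. Origin: centre of underside. The tote and this box may swap sides.
- mug: Bystander: white ceramic mug 80 across, 95 high, with wooden dowels standing out to 151. Origin: centre of underside.
- glue: Bystander: white glue bottle 56 across, 150 high. Origin: centre of underside.
- square: Bystander: try square lying flat, 12 thick, stock 120, blade 130. Origin: under the stock's centre.
- screwdriver: Bystander: screwdriver 170 long lying flat. Origin under its middle.
- tin: Bystander: flat round steel tin 60 across, 28 high. Origin: centre of underside.
Not all that is in view belongs to the job. Leave any blue or turquoise look-alike of the dock alone.

How it is judged:
On the way, in this order (a step that is already met when the one before it is completed fails the run):
1. the tote stands on the desk between the cheeks, its head within 12 mm of the dock's face, the cam not yet turned past 0.8 rad (y of tote_head in the frame of dock between -0.007 and 0.007 m and angle between the x axis of tote and the x axis of dock, either way round below 0.1 rad and height (world z) of tote below 0.004 m and angle between tote's own z axis and vertical below 0.06 rad and x of tote_head in the frame of dock above -0.03 m and value of joint cam below 0.8 rad), for 0.2 s.
2. the cam is turned past 1.38 rad with the tote drawn to within 2.8 mm of the face (y of tote_head in the frame of dock between -0.007 and 0.007 m and angle between the x axis of tote and the x axis of dock, either way round below 0.1 rad and height (world z) of tote below 0.004 m and angle between tote's own z axis and vertical below 0.06 rad and x of tote_head in the frame of dock above -0.0208 m and value of joint cam above 1.38 rad), for 0.2 s.
At the end, for the whole second after the job is handed in: The tote stands flat on the desk between the cheeks, head towards the dock and within 2.8 mm of its face, within 7 mm sideways and 0.1 rad of square, at rest; the cam is turned to 1.38 rad or more (stop at 1.57) and still (all of step 2 and linear speed of tote below 0.01 m/s and velocity of joint cam between -0.05 and 0.05 rad/s); the robot touches nothing.
It fails at once if another thing on the desk is moved more than 30 mm (distance of any of clear_box, mug, glue, square, screwdriver, tin from where it was at the start of the episode above 0.03 m).
It fails at once if another thing on the desk is tipped over (angle between any of clear_box, mug, glue, square, screwdriver, tin's own z axis and vertical above 0.5 rad).
It also fails if it takes over 51 s, if anything falls off the work surface, if the arm or the gripper's body presses on something with over 40 N, if the wrist force passes 120 N, or if a joint passes its speed limit or range.

### The arm

A 6-joint arm with a two-finger parallel gripper is mounted at the origin on the work surface. World frame = base frame: x ahead of the robot, y to its left, z up, the work surface at z = 0. Lengths are in m, angles in rad, forces in N, time in s.
With the tool pointing down it reaches from about 0.375 to 0.975 m from the base axis. Payload 3.8 kg.
Tool frame: the origin (TCP) lies midway between the tips of the shut fingers; the grasp point (between the pads) lies 19 mm behind it; z points along the fingers, y is the direction in which the jaws open and shut (so a half turn about z gives the same grasp; the last joint's range is limited). The gripper opens to 85 mm and grips with 20 to 120 N. Pads are 22 mm wide; open, the fingers measure 114 mm over their backs; the gripper's body (76 mm by 85 mm) begins 54 mm behind the grasp point. The pads swing forward as they close: fully open they stand 13 mm farther back than shut.
Start: joints at [1.208, 0.264, 1.604, -0, 1.274, -0.037], TCP at [0.216, 0.639, 0.231] pointing down, gripper open.
Joint ranges: [-2.63, 2.63], [-0.94, 2.18], [0.31, 2.57], [-1.31, 4.45], [0, 2.66], [-2.55, 2.55]. Speed limits (rad/s): [2.57, 2.57, 3.14, 3.14, 3.14, 3.14].

### API

Orientations are given as a rotation vector (axis times angle).
In Python, from workcell import bot gives the robot as it stands. The module is installed in compiled form; this text tells all that it offers.
- The arm moves only by the tool play_rows, never from a script. Its argument "series" is a list of rows, each an object with "translation": the shift along the tool's x, y, z in m, a list of three; "spin": the turn about the tool's z in units of 5 degrees (1.0 is 5 degrees). In form: [{"translation": [dx, dy, dz], "spin": spin}, ...]. A call has 1 to 5 rows; each row shifts and turns the commanded pose from where the row before left it, along the tool's axes as they then stand; what a row does not reach is not made up. A row lasts 1/10 s, in which the tool goes at most 50 mm and 8.59 degrees, less where a joint would pass 70% of its speed; a pose out of reach is approached as far as the arm can. A call is refused whole if a number of a shift passes 0.05 or a number of a turn 1, either way. A call with a gripper value outside its range is refused whole. "jaw" is the gripper's target within -1 to 1 (fully open at 1, half-way at 0, shut at -1), set as the call begins (left out, the last holds). The fingers move at their own pace and stop on an object; "force" is the grip in N (left out, the last holds). Time passes only in rows, so rows that do not move let the fingers close. It gives the time, the measured TCP pose, the force and the opening at its end, in the units of the state.
- bot.read_state(): the state, without advancing time (a new reading comes with each control period).
- bot.read_camera(name): name is "scene" or "top" or "wrist"; returns the picture (480x640x3 uint8, blue, green, red); there is no depth.
- bot.get_calibration(name): a dict with "fov_y" (degrees; the focal length in pixels is half the picture's height over the tangent of half this angle, whatever the lens; pixels are square), "cx", "cy" (the principal point, pixels), "R" (3x3) and "t" (3): a world point X has camera coordinates R X + t. Camera axes: x right, y down, z forward; pixel columns grow to the right and rows downward; lengths in m; the calibration is good to about 2 mm. A picture is of the moment at which its call begins: read the wrist's pose just before it. get_calibration takes no time and is no camera call; for the wrist camera it gives the pose at the moment of the call.
- bot.finish_job(): hands the job in, once; it reports no verdict.
The state is a dict: "time": time; "q": joint angles; "joint_vel": joint speeds; "joint_torque": joint torques, N m; "tool_pos": TCP position; "tcp_rot": TCP orientation; "wrist_force": force on the tool from outside, world axes, zero at the start; "torque": the same for the moment, N m; "width": opening from 0.0 (shut) to 1.0 (fully open).
Only numpy, scipy, OpenCV 4.12 (cv2) and the standard library are available. Lean on these libraries where they do the work, as an engineer would, in place of code of your own. Each camera call takes 0.05 s, during which the arm holds its last target. There are 200 camera calls.

## Working session

There is one attempt and no reset: what is moved stays moved. The work goes in short steps, Python scripts to look and compute and a tool call to move; the robot and the scene stay as the last step left them, time stands still between calls to the robot, and variables do not carry over. Pictures are saved under pics/ and viewed, about 8 in all and at most 12, crops included, and the job is handed in when it is done.

Besides the shell and the picture viewer there is one more tool, called as name([rows], argument=value, ...), one row to a line, values as JSON. play_rows: Moves the arm, as the interface text tells. Its arguments: {"type":"object","properties":{"series":{"type":"array","items":{"type":"object","properties":{"translation":{"type":"array","items":{"type":"number"}},"spin":{"type":"number"}}}},"jaw":{"type":"number"},"force":{"type":"number"}},"required":["series"]}

```bash
mkdir -p pics; cat > h.py <<'E'
import numpy as np, cv2
from workcell import bot
def cal(n):
    c=bot.get_calibration(n); f=240/np.tan(np.radians(c['fov_y'])/2)
    return f,c['cx'],c['cy'],np.array(c['R']),np.array(c['t'])
def ray(c,u,v,z):
    f,cx,cy,R,t=c; C=-R.T@t; d=R.T@np.array([(u-cx)/f,(v-cy)/f,1]); return C+d*(z-C[2])/d[2]
def proj(c,X):
    f,cx,cy,R,t=c; p=R@np.array(X)+t; return np.array([cx+f*p[0]/p[2],cy+f*p[1]/p[2]])
E
python3 - <<'E'
from h import *
s=bot.read_state(); print(s['tool_pos'],s['tcp_rot'],s['time'])
for n in('top','scene'):
    cv2.imwrite(f'pics/{n}0.png',bot.read_camera(n)); c=cal(n); print(n,c[0],-c[3].T@c[4],c[3])
E
```

```text
[0.2157653  0.6388031  0.22996056] [-0.50939273 -3.09958333  0.00347398] 0.0
top 459.7015119978493 [0.43557917 0.00493397 1.21501987] [[ 0.02402434 -0.99960598  0.01451611]
 [-0.99546748 -0.02525635 -0.09168762]
 [ 0.09201812 -0.01224758 -0.99568201]]
scene 519.9684284799412 [1.39685029 0.38397597 0.99502722] [[-0.39929574  0.91676431 -0.01030167]
 [ 0.63061921  0.26647478 -0.72891056]
 [-0.66549405 -0.29754731 -0.68453143]]
```

View pics/top0.png

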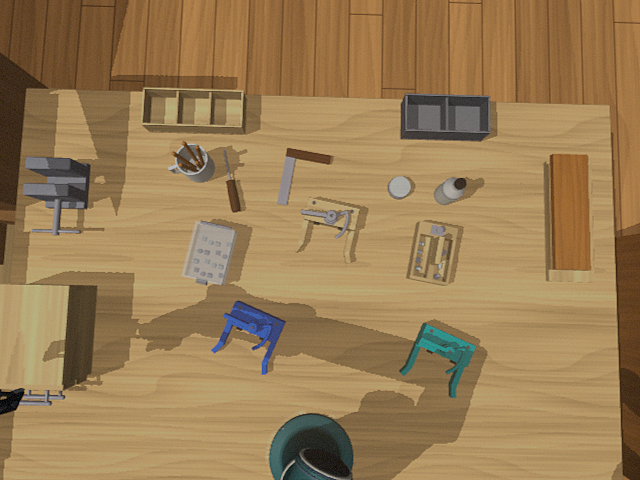

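View pics/scene0.png

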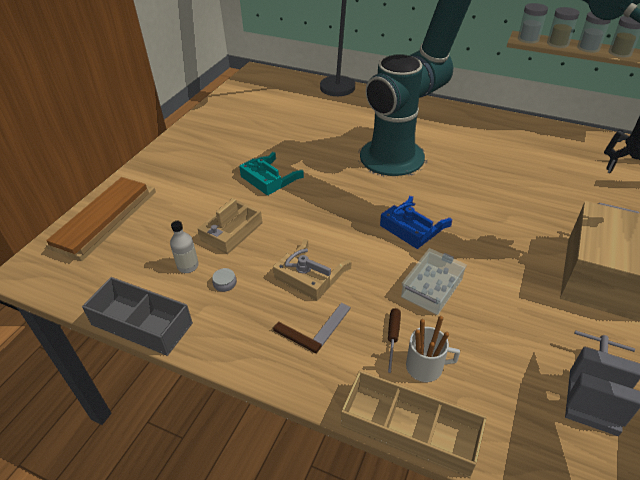

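The top view shows the birch dock at (332,218) and the birch tote at (433,252). Possible confusions:
- blue dock look-alike at (252,332)
- turquoise look-alike at (443,350)
- clear box at (210,253)
- divided trays at (195,108) and (445,115)

By description I choose the birch open tray with a handle plate and the birch dock. I'll check both in a close crop.

```bash
python3 - <<'E'
import cv2
i=cv2.imread('pics/top0.png')[185:295,290:475]
cv2.imwrite('pics/crop1.png',cv2.resize(i,None,fx=4.3,fy=4.3,interpolation=cv2.INTER_CUBIC))
E
```

```text
(no output)
```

View pics/crop1.png

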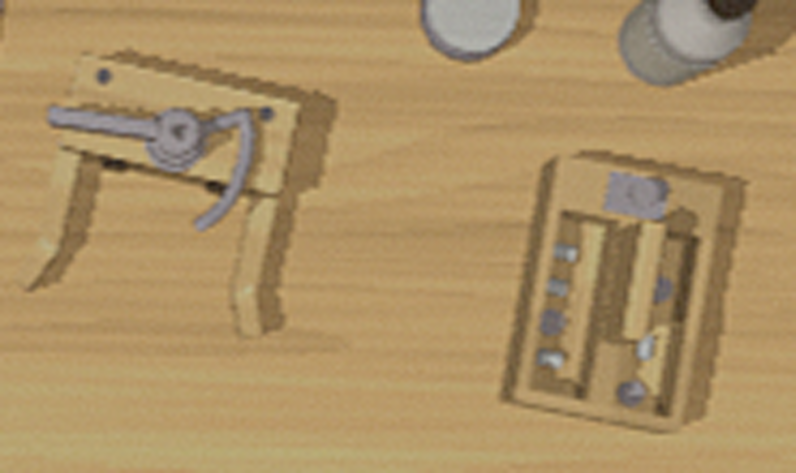

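The crop confirms both choices. The tote has its keeper at crop (648,195) and its handle top at (645,280). The birch dock has its cam hub at (178,130), its lever pointing left and the hook on the right. Next I measure.

```bash
python3 - <<'E'
from h import *
c=cal('top')
g=lambda x,y,z: ray(c,290+(x+.5)/4.3-.5,185+(y+.5)/4.3-.5,z)
for n,x,y,z in [('keeper',648,193,.064),('toteTL',560,155,.045),('TR',745,180,.045),('BL',505,400,.045),('BR',675,430,.045),('handle far',650,225,.1),('handle near',634,340,.1),
 ('dFL',83,52,.045),('dFR',300,100,.045),('dNR',275,195,.045),('dNL',62,148,.045),('hub',180,130,.08),('leverend',50,116,.08),('cheekRend',250,330,.025),('cheekLend',30,288,.025)]:
    print(n,g(x,y,z).round(4))
E
```

```text
keeper [ 0.5821 -0.3128  0.064 ]
toteTL [ 0.6061 -0.2652  0.045 ]
TR [ 0.5939 -0.3764  0.045 ]
BL [ 0.459  -0.2331  0.045 ]
BR [ 0.4437 -0.3341  0.045 ]
handle far [ 0.5592 -0.304   0.1   ]
handle near [ 0.4935 -0.2949  0.1   ]
dFL [0.661 0.022 0.045]
dFR [ 0.6353 -0.1088  0.045 ]
dNR [ 0.5776 -0.0948  0.045 ]
dNL [0.6026 0.033  0.045 ]
hub [ 0.6099 -0.036   0.08  ]
leverend [0.6161 0.0396 0.08  ]
cheekRend [ 0.4977 -0.0828  0.025 ]
cheekLend [0.5198 0.0504 0.025 ]
```

```bash
cat >> h.py <<'E'
from scipy.spatial.transform import Rotation as Ro
def pose():
    s=bot.read_state(); R=Ro.from_rotvec(s['tcp_rot']).as_matrix(); y=R[:,1]
    return np.array(s['tool_pos']),R,np.arctan2(-y[0],y[1]),s
def go(x,y,z,yaw):
    p,R,a,s=pose(); d=yaw-a; Rz=Ro.from_euler('z',d).as_matrix()@R
    print('t',s['time'],'pos',p.round(4),'yaw',round(a,4),'F',np.round(s['wrist_force'],1),'w',round(s['width'],3))
    D=np.array([x,y,z])-p; print('spin units',round(-d/np.radians(5),2),'shift pre',(R.T@D).round(4),'post',(Rz.T@D).round(4),'n',round(np.linalg.norm(D)/.05,1))
E
python3 - <<'E'
from h import *
p,R,a,s=pose(); c=cal('wrist'); print(c[0],'cam in tool',(R.T@(-c[3].T@c[4]-p)).round(4),(c[3]@R).round(3))
go(.45,-.03,.25,-.19)
E
```

```text
357.987191080764 cam in tool [ 0.0828 -0.0012 -0.1434] [[-0.001  1.     0.001]
 [-0.945 -0.    -0.326]
 [-0.326 -0.001  0.945]]
t 0.1 pos [0.2158 0.6388 0.2301] yaw -0.3258 F [0.3 0.2 0.7] w 1.001
spin units -1.56 shift pre [-0.4359 -0.5587 -0.0188] post [-0.3563 -0.6126 -0.0187] n 14.2
```

play_rows([
  {"translation": [0,0,0],"spin": -0.8},
  {"translation": [0,0,0],"spin": -0.8},
], jaw=1)

```text
time: 0.3
tool_pos: [0.2159, 0.639, 0.2304]
tcp_rot: [-0.288, -3.128, 0.002]
wrist_force: [-0.1, -0.9, -0.5]
width: 0.995
```

play_rows([
  {"translation": [-0.025,-0.043,0],"spin": 0},
  {"translation": [-0.025,-0.043,0],"spin": 0},
  {"translation": [-0.025,-0.043,0],"spin": 0},
  {"translation": [-0.025,-0.043,0],"spin": 0},
  {"translation": [-0.025,-0.043,0],"spin": 0},
])

```text
time: 0.8
tool_pos: [0.2991, 0.403, 0.2307]
tcp_rot: [-0.291, -3.128, 0.001]
wrist_force: [0.8, -0.5, 0.5]
width: 0.998
```

play_rows([
  {"translation": [-0.025,-0.043,0],"spin": 0},
  {"translation": [-0.025,-0.043,0],"spin": 0},
  {"translation": [-0.025,-0.043,0],"spin": 0},
  {"translation": [-0.025,-0.043,0],"spin": 0},
  {"translation": [-0.025,-0.043,0],"spin": 0},
])

```text
time: 1.3
tool_pos: [0.382, 0.1687, 0.2311]
tcp_rot: [0.291, 3.128, 0.0]
wrist_force: [0.6, -0.1, -0.4]
width: 1.001
```

play_rows([
  {"translation": [-0.025,-0.043,0],"spin": 0},
  {"translation": [-0.025,-0.043,0],"spin": 0},
  {"translation": [-0.025,-0.043,0],"spin": 0},
  {"translation": [-0.025,-0.043,0],"spin": 0},
  {"translation": [0,0,0],"spin": 0},
])

```text
time: 1.8
tool_pos: [0.4497, -0.0222, 0.2312]
tcp_rot: [0.303, 3.126, -0.004]
wrist_force: [-0.1, 1.2, -1.0]
width: 1.0
```

```bash
python3 - <<'E'
from h import *
import pickle
pickle.dump(cal('wrist'),open('c1.pkl','wb')); i=bot.read_camera('wrist'); cv2.imwrite('pics/w1.png',i)
go(.52,-.295,.25,-.19)
E
```

```text
t 1.85 pos [ 0.4487 -0.0196  0.2309] yaw -0.1922 F [ 0.6  0.3 -0.5] w 1.0
spin units -0.03 shift pre [-0.1225 -0.2567 -0.0191] post [-0.122  -0.257  -0.0191] n 5.7
```

View pics/w1.png

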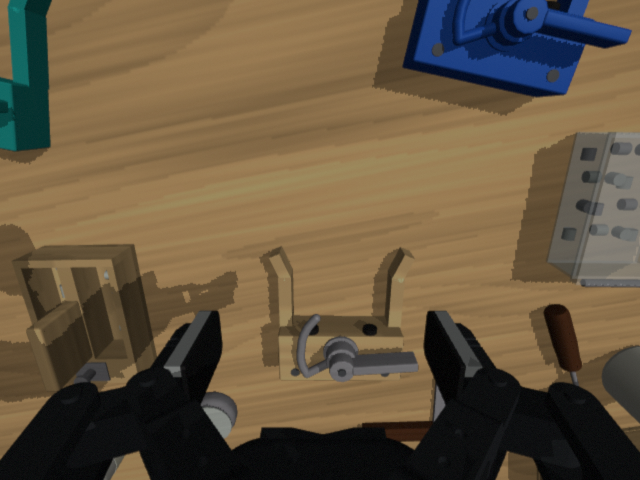

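The wrist view is upside down and shows the dock at (342,350), with face top edge at v≈334 and hub at (342,370). The tote is at lower left and the look-alikes are at the top.

```bash
python3 - <<'E'
from h import *
import pickle
c=pickle.load(open('c1.pkl','rb'))
for n,u,v,z in [('NR',281,335,.045),('NL',403,334,.045),('FR',279,380,.045),('hub',342,370,.08),('leverEnd',416,362,.08),('cheekRin',293,315,.025),('cheekLin',387,315,.025),('Rend',266,253,.025),('Lend',409,254,.025),('bumperL',370,328,.035),('handle',30,330,.1)]:
    print(n,ray(c,u,v,z).round(4))
# predicted dock pts
for yaw,ox,oy in [(-.19,.609,-.035)]:
    for q in [(-18,68,45),(-18,-68,45),(40,-68,45),(-18,54,25),(-18,-54,25),(-78,54,25),(-78,-54,25),(-24,32,35),(0,0,80)]:
        x,y,z=np.array(q)/1000; print(q,proj(c,[ox+x*np.cos(yaw)-y*np.sin(yaw),oy+x*np.sin(yaw)+y*np.cos(yaw),z]).round(0))
E
```

```text
NR [ 0.5778 -0.095   0.045 ]
NL [0.6015 0.0336 0.045 ]
FR [ 0.635  -0.1109  0.045 ]
hub [ 0.6067 -0.0354  0.08  ]
leverEnd [0.6112 0.0379 0.08  ]
cheekRin [ 0.5678 -0.0812  0.025 ]
cheekLin [0.5878 0.0216 0.025 ]
Rend [ 0.49   -0.0928  0.025 ]
Lend [0.5198 0.054  0.025 ]
bumperL [5.941e-01 2.000e-04 3.500e-02]
handle [ 0.495 -0.299  0.1  ]
(-18, 68, 45) [405. 336.]
(-18, -68, 45) [278. 336.]
(40, -68, 45) [280. 380.]
(-18, 54, 25) [389. 326.]
(-18, -54, 25) [293. 326.]
(-78, 54, 25) [392. 277.]
(-78, -54, 25) [291. 277.]
(-24, 32, 35) [370. 326.]
(0, 0, 80) [343. 372.]
```

```bash
python3 - <<'E'
import cv2
i=cv2.imread('pics/w1.png')[235:395,240:440]
cv2.imwrite('pics/w1c.png',cv2.resize(i,None,fx=3.7,fy=3.7,interpolation=cv2.INTER_CUBIC))
E
```

```text
(no output)
```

View pics/w1c.png

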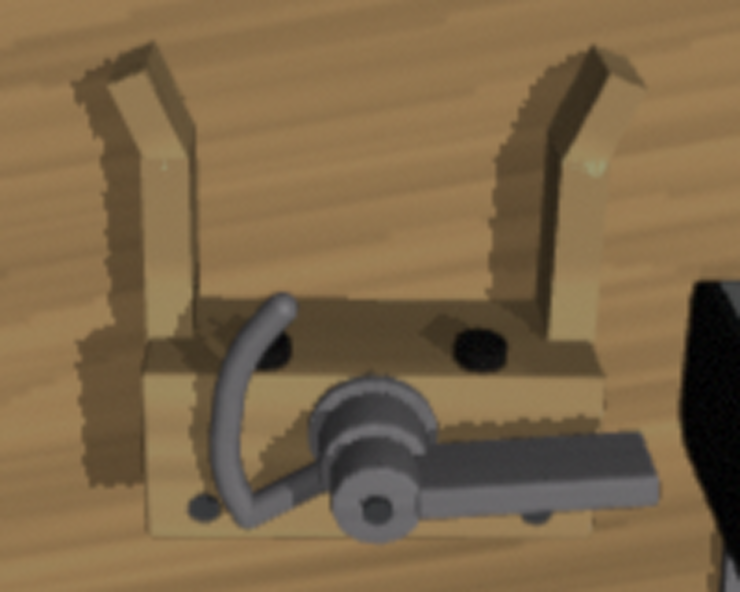

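play_rows([
  {"translation": [-0.02,-0.043,0],"spin": 0},
  {"translation": [-0.02,-0.043,0],"spin": 0},
  {"translation": [-0.02,-0.043,0],"spin": 0},
  {"translation": [-0.02,-0.043,0],"spin": 0},
  {"translation": [-0.02,-0.043,0],"spin": 0},
])

```text
time: 2.35
tool_pos: [0.5074, -0.2464, 0.231]
tcp_rot: [-0.289, -3.128, -0.002]
wrist_force: [1.2, 0.8, 0.8]
width: 1.002
```

play_rows([
  {"translation": [0.03,-0.042,0],"spin": 0},
  {"translation": [0.03,0,0],"spin": 0},
  {"translation": [0,0,0],"spin": 0},
])

```text
time: 2.65
tool_pos: [0.4386, -0.2742, 0.2299]
tcp_rot: [-0.294, -3.124, -0.004]
wrist_force: [0.9, 0.9, -0.4]
width: 0.998
```

```bash
python3 - <<'E'
from h import *
import pickle
pickle.dump(cal('wrist'),open('c2.pkl','wb')); i=bot.read_camera('wrist'); cv2.imwrite('pics/w2.png',i)
go(.526,-.30,.25,-.19)
E
```

```text
t 2.7 pos [ 0.4405 -0.2743  0.2305] yaw -0.1866 F [0.4 0.7 0.6] w 1.004
spin units 0.04 shift pre [-0.0888 -0.0094 -0.0196] post [-0.0888 -0.0091 -0.0196] n 1.8
```

View pics/w2.png

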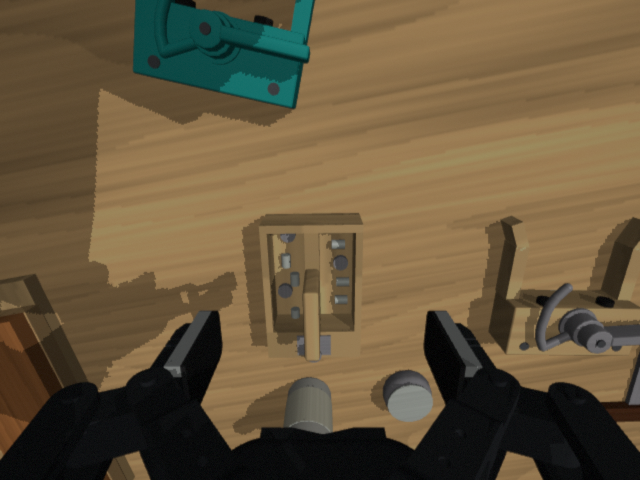

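The close view shows the tote upright at (312,290). The handle top runs from about (312,295) to (312,360), the rim corners are near (261,227), (362,225), (267,357) and (361,355), and the glue bottle and tin lie beyond its head.

```bash
python3 - <<'E'
from h import *
import pickle
c=pickle.load(open('c2.pkl','rb'))
P=[ray(c,u,v,.045) for u,v in [(261,227),(363,225),(267,357),(360,355)]]
for p in P: print(p.round(4))
print('mean',np.mean(P,0).round(4))
for n,u,v in [('hn',311.5,292),('hf',312,360)]: print(n,ray(c,u,v,.1).round(4))
yaw=-.19;cx,cy=.522,-.302
for q in [(-75,50,45),(-75,-50,45),(75,50,45),(75,-50,45),(39,7,100),(39,-7,100),(-31,7,100),(-31,-7,100),(-31,-7,45)]:
    x,y,z=np.array(q)/1000; print(q,proj(c,[cx+x*np.cos(yaw)-y*np.sin(yaw),cy+x*np.sin(yaw)+y*np.cos(yaw),z]).round(0))
i=cv2.imread('pics/w2.png')[200:370,240:390]
cv2.imwrite('pics/w2c.png',cv2.resize(i,None,fx=3.5,fy=3.5,interpolation=cv2.INTER_CUBIC))
E
```

```text
[ 0.4441 -0.3367  0.045 ]
[ 0.4604 -0.2404  0.045 ]
[ 0.5893 -0.366   0.045 ]
[ 0.6058 -0.2659  0.045 ]
mean [ 0.5249 -0.3022  0.045 ]
hn [ 0.4937 -0.2957  0.1   ]
hf [ 0.5614 -0.3088  0.1   ]
(-75, 50, 45) [364. 222.]
(-75, -50, 45) [259. 222.]
(75, 50, 45) [359. 355.]
(75, -50, 45) [267. 355.]
(39, 7, 100) [319. 359.]
(39, -7, 100) [304. 359.]
(-31, 7, 100) [319. 290.]
(-31, -7, 100) [302. 290.]
(-31, -7, 45) [305. 265.]
```

View pics/w2c.png

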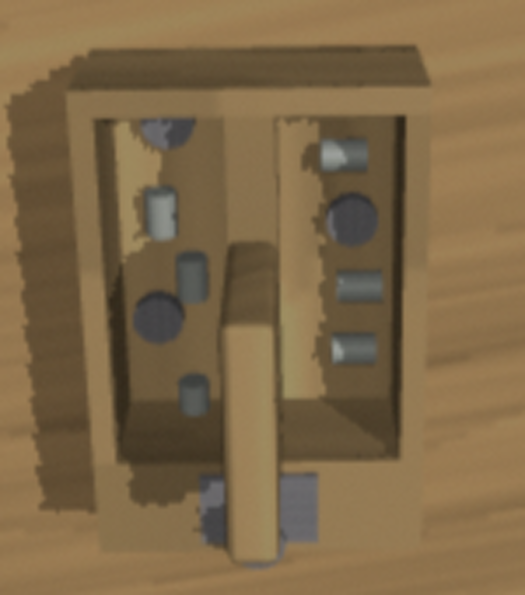

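Tote at (0.524,-0.302), yaw -0.19. Handle grip at (0.528,-0.302). The two views agree, as do the sizes. Dock at (0.608,-0.035), yaw -0.188. I'll reach for the handle.

```bash
python3 - <<'E'
from h import *
go(.528,-.3025,.14,-.19)
E
```

```text
t 2.7 pos [ 0.4405 -0.2743  0.2305] yaw -0.1866 F [0.4 0.7 0.6] w 1.004
spin units 0.04 shift pre [-0.0914 -0.0116  0.0904] post [-0.0914 -0.0113  0.0904] n 2.6
```

play_rows([
  {"translation": [-0.031,-0.004,0.03],"spin": 0.04},
  {"translation": [-0.03,-0.004,0.03],"spin": 0},
  {"translation": [-0.03,-0.0035,0.03],"spin": 0},
  {"translation": [0,0,0],"spin": 0},
])

```text
time: 3.1
tool_pos: [0.5298, -0.3011, 0.1348]
tcp_rot: [-0.292, -3.121, -0.007]
wrist_force: [-2.0, 0.8, -0.1]
width: 1.002
```

```bash
python3 - <<'E'
from h import *
go(.528,-.3025,.066,-.19)
E
```

```text
t 3.1 pos [ 0.5298 -0.3011  0.1348] yaw -0.1867 F [-2.   0.8 -0.1] w 1.002
spin units 0.04 shift pre [ 0.001  -0.002   0.0688] post [ 0.001  -0.002   0.0688] n 1.4
```

play_rows([
  {"translation": [0,0,0.03],"spin": 0},
  {"translation": [0,-0.001,0.035],"spin": 0},
  {"translation": [0,0,0],"spin": 0},
])

```text
time: 3.4
tool_pos: [0.5256, -0.3013, 0.0719]
tcp_rot: [-0.294, -3.119, -0.007]
wrist_force: [-1.1, 0.5, -1.5]
width: 0.997
```

play_rows([
  {"translation": [0,0,0],"spin": 0},
  {"translation": [0,0,0],"spin": 0},
  {"translation": [0,0,0],"spin": 0},
  {"translation": [0,0,0],"spin": 0},
  {"translation": [0,0,0],"spin": 0},
], jaw=-1, force=60)

```text
time: 3.9
tool_pos: [0.5295, -0.3045, 0.0779]
tcp_rot: [0.299, 3.125, 0.002]
wrist_force: [1.6, -0.1, -7.7]
width: 0.154
```

play_rows([
  {"translation": [0,0,0],"spin": 0},
  {"translation": [0,0,0],"spin": 0},
  {"translation": [0,0,0],"spin": 0},
  {"translation": [0,0,0],"spin": 0},
])

```text
time: 4.3
tool_pos: [0.5294, -0.3047, 0.0776]
tcp_rot: [0.298, 3.126, 0.001]
wrist_force: [0.7, 4.8, 6.2]
width: 0.147
```

play_rows([
  {"translation": [0,0,0],"spin": 0},
  {"translation": [0,0,0],"spin": 0},
  {"translation": [0,0,0],"spin": 0},
  {"translation": [0,0,0],"spin": 0},
], jaw=0)

```text
time: 4.7
tool_pos: [0.5282, -0.3052, 0.0759]
tcp_rot: [-0.298, -3.127, 0.0]
wrist_force: [0.3, -0.4, -0.1]
width: 0.499
```

```bash
python3 - <<'E'
from h import *
go(.528,-.3025,.066,-.19)
E
```

```text
t 4.7 pos [ 0.5282 -0.3052  0.0759] yaw -0.1898 F [ 0.3 -0.4 -0.1] w 0.499
spin units 0.0 shift pre [0.0007 0.0026 0.0099] post [0.0007 0.0026 0.0099] n 0.2
```

Free of contact the tool stands at z=0.076, so it was simply commanded 10 mm too high. I'll lower it and grip again.

play_rows([
  {"translation": [0,0.002,0.01],"spin": 0},
  {"translation": [0,0,0],"spin": 0},
  {"translation": [0,0,0],"spin": 0},
])

```text
time: 5.0
tool_pos: [0.5282, -0.3027, 0.0653]
tcp_rot: [-0.297, -3.126, -0.001]
wrist_force: [0.4, -0.4, -0.0]
width: 0.5
```

play_rows([
  {"translation": [0,0,0],"spin": 0},
  {"translation": [0,0,0],"spin": 0},
  {"translation": [0,0,0],"spin": 0},
  {"translation": [0,0,0],"spin": 0},
  {"translation": [0,0,0],"spin": 0},
], jaw=-1, force=60)

```text
time: 5.5
tool_pos: [0.5291, -0.3037, 0.0665]
tcp_rot: [0.297, 3.127, -0.001]
wrist_force: [-0.0, -2.9, -0.9]
width: 0.156
```

```bash
python3 - <<'E'
from h import *
# grip in dock frame (-170+4,0), lifted
yaw=-.188; x=-.166
go(.608+x*np.cos(yaw),-.035+x*np.sin(yaw),.105,yaw)
E
```

```text
t 5.5 pos [ 0.5291 -0.3037  0.0665] yaw -0.1897 F [-0.  -2.9 -0.9] w 0.156
spin units -0.02 shift pre [ 0.1391  0.2784 -0.0388] post [ 0.1387  0.2787 -0.0388] n 6.3
```

play_rows([
  {"translation": [0,0,-0.01],"spin": 0},
  {"translation": [0,0,-0.015],"spin": 0},
  {"translation": [0,0,-0.015],"spin": 0},
  {"translation": [0.02,0.02,0],"spin": 0},
  {"translation": [0.03,0.03,0],"spin": 0},
])

```text
time: 6.0
tool_pos: [0.4918, -0.2463, 0.1093]
tcp_rot: [0.299, 3.121, -0.004]
wrist_force: [-0.0, 1.6, -7.4]
width: 0.15
```

play_rows([
  {"translation": [0.03,0.035,0],"spin": 0},
  {"translation": [0.03,0.035,0],"spin": 0},
  {"translation": [0.029,0.035,0],"spin": 0},
  {"translation": [0,0.04,0],"spin": 0},
  {"translation": [0,0.04,0],"spin": 0},
])

```text
time: 6.5
tool_pos: [0.4358, -0.0446, 0.1074]
tcp_rot: [0.299, 3.126, 0.0]
wrist_force: [1.1, 0.5, -8.1]
width: 0.151
```

play_rows([
  {"translation": [0,0.03,0],"spin": 0},
  {"translation": [0,0.014,0],"spin": 0},
  {"translation": [0,0,0],"spin": 0},
  {"translation": [0,0,0],"spin": 0},
  {"translation": [0,0,0],"spin": 0},
])

```text
time: 7.0
tool_pos: [0.4449, -0.0034, 0.1067]
tcp_rot: [0.298, 3.127, -0.001]
wrist_force: [-0.1, -0.8, -8.1]
width: 0.154
```

```bash
python3 - <<'E'
from h import *
yaw=-.188; x=-.166
go(.608+x*np.cos(yaw),-.035+x*np.sin(yaw),.067,yaw)
i=bot.read_camera('wrist'); cv2.imwrite('pics/w3.png',i); import pickle; pickle.dump(cal('wrist'),open('c3.pkl','wb'))
E
```

```text
t 7.0 pos [ 0.4449 -0.0034  0.1067] yaw -0.19 F [-0.1 -0.8 -8.1] w 0.154
spin units -0.02 shift pre [-0.0001 -0.0005  0.0397] post [-0.0001 -0.0005  0.0397] n 0.8
```

View pics/w3.png

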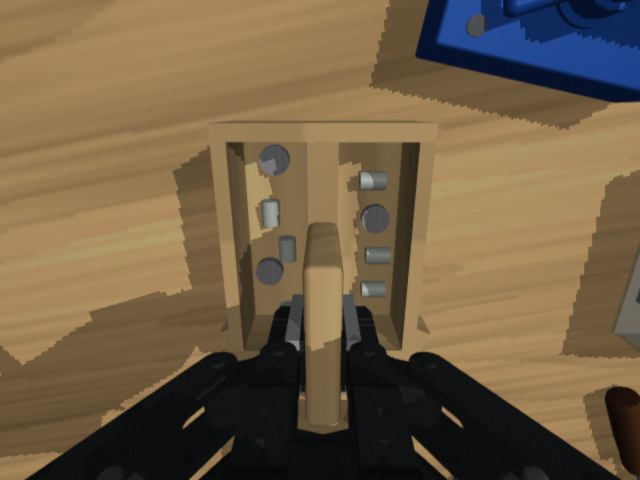

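The tote hangs square, and the flare tips show symmetrically at (226,328) and (424,328). I'll lower it and slide in.

play_rows([
  {"translation": [0,0,0.015],"spin": 0},
  {"translation": [0,0,0.012],"spin": 0},
  {"translation": [0,0,0.007],"spin": 0},
  {"translation": [0,0,0.004],"spin": 0},
  {"translation": [0,0,0.001],"spin": 0},
])

```text
time: 7.55
tool_pos: [0.4447, -0.0032, 0.0673]
tcp_rot: [-0.298, -3.126, 0.0]
wrist_force: [-1.7, -0.1, -5.1]
width: 0.154
```

play_rows([
  {"translation": [0,0,0],"spin": 0},
  {"translation": [0,0,0],"spin": 0},
])

```text
time: 7.75
tool_pos: [0.4455, -0.0029, 0.0676]
tcp_rot: [0.297, 3.126, 0.0]
wrist_force: [-0.2, -0.8, -8.1]
width: 0.149
```

play_rows([
  {"translation": [0,0,0.001],"spin": 0},
  {"translation": [0,0,0.001],"spin": 0},
  {"translation": [0,0,0],"spin": 0},
  {"translation": [0,0,0],"spin": 0},
])

```text
time: 8.15
tool_pos: [0.4453, -0.0029, 0.0668]
tcp_rot: [0.297, 3.127, -0.0]
wrist_force: [-5.9, -0.5, 5.4]
width: 0.155
```

play_rows([
  {"translation": [-0.005,0,-0.0005],"spin": 0},
  {"translation": [-0.01,0,0],"spin": 0},
  {"translation": [-0.01,0,0],"spin": 0},
  {"translation": [-0.01,0,0],"spin": 0},
  {"translation": [0,0,0],"spin": 0},
])

```text
time: 8.65
tool_pos: [0.4819, -0.0098, 0.0667]
tcp_rot: [0.297, 3.124, 0.0]
wrist_force: [1.5, 0.6, -5.7]
width: 0.157
```

play_rows([
  {"translation": [-0.01,0,0],"spin": 0},
  {"translation": [-0.01,0,0],"spin": 0},
  {"translation": [-0.005,0,0],"spin": 0},
  {"translation": [0,0,0],"spin": 0},
])

```text
time: 9.05
tool_pos: [0.5047, -0.0142, 0.0666]
tcp_rot: [0.297, 3.127, 0.0]
wrist_force: [-3.9, 0.4, 4.9]
width: 0.155
```

```bash
python3 - <<'E'
from h import *
yaw=-.188; x=-.089
go(.608+x*np.cos(yaw),-.035+x*np.sin(yaw),.067,yaw)
E
```

```text
t 9.05 pos [ 0.5047 -0.0142  0.0666] yaw -0.1897 F [-3.9  0.4  4.9] w 0.155
spin units -0.02 shift pre [-0.0163 -0.0011 -0.0003] post [-0.0163 -0.0012 -0.0003] n 0.3
```

play_rows([
  {"translation": [-0.006,-0.0005,-0.0003],"spin": 0},
  {"translation": [-0.004,-0.0005,0],"spin": 0},
  {"translation": [-0.001,0,0],"spin": 0},
  {"translation": [0,0,0],"spin": 0},
])

```text
time: 9.45
tool_pos: [0.514, -0.017, 0.0669]
tcp_rot: [-0.297, -3.126, -0.001]
wrist_force: [-8.0, 0.9, 8.7]
width: 0.155
```

play_rows([
  {"translation": [-0.002,0,0],"spin": 0},
  {"translation": [-0.001,0,0],"spin": 0},
  {"translation": [0,0,0],"spin": 0},
  {"translation": [0,0,0],"spin": 0},
])

```text
time: 9.85
tool_pos: [0.5165, -0.0175, 0.067]
tcp_rot: [-0.297, -3.125, -0.001]
wrist_force: [-9.4, 2.1, 9.3]
width: 0.156
```

The head is estimated at 4.7 mm from the face with y about 0, and contact force shows in x. I'll release, raise and look.

play_rows([
  {"translation": [-0.001,0,-0.0007],"spin": 0},
  {"translation": [0,0,0],"spin": 0},
  {"translation": [0,0,0],"spin": 0},
])

```text
time: 10.15
tool_pos: [0.5172, -0.0176, 0.067]
tcp_rot: [-0.297, -3.125, -0.001]
wrist_force: [-7.3, 2.4, 6.4]
width: 0.156
```

play_rows([
  {"translation": [0,0,0],"spin": 0},
  {"translation": [0,0,0],"spin": 0},
  {"translation": [0,0,0],"spin": 0},
  {"translation": [0,0,0],"spin": 0},
], jaw=0.3)

```text
time: 10.55
tool_pos: [0.5189, -0.0181, 0.0669]
tcp_rot: [0.298, 3.127, -0.0]
wrist_force: [0.0, 1.0, 0.5]
width: 0.655
```

play_rows([
  {"translation": [0,0,-0.03],"spin": 0},
  {"translation": [0,0,-0.05],"spin": 0},
  {"translation": [0.03,0,-0.04],"spin": 0},
  {"translation": [0.03,0,0],"spin": 0},
  {"translation": [0,0,0],"spin": 0},
])

```text
time: 11.05
tool_pos: [0.4578, -0.0063, 0.1881]
tcp_rot: [0.297, 3.126, 0.0]
wrist_force: [-0.2, 0.9, -1.5]
width: 0.651
```

```bash
python3 - <<'E'
from h import *
import pickle
go(.5,-.01,.2,-.188)
pickle.dump(cal('wrist'),open('c4.pkl','wb')); i=bot.read_camera('wrist'); cv2.imwrite('pics/w4.png',i)
E
```

```text
t 11.05 pos [ 0.4578 -0.0063  0.1881] yaw -0.1893 F [-0.2  0.9 -1.5] w 0.651
spin units -0.02 shift pre [-0.0421  0.0043 -0.0118] post [-0.0421  0.0043 -0.0118] n 0.9
```

View pics/w4.png

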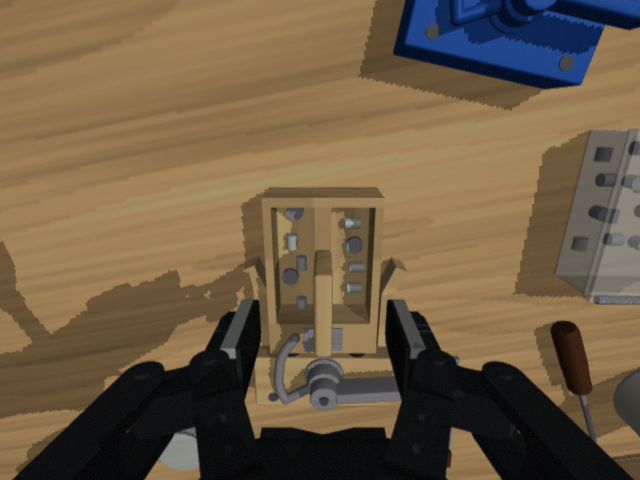

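The head touches the bumpers (black, at (292,352) and (357,353)). The lever still points to dock +y, with the hook clear above the keeper. I'll check the gap and plan the lever push with shut fingers.

```bash
python3 - <<'E'
from h import *
import pickle
c=pickle.load(open('c4.pkl','rb')); Z=-.188
D=lambda P:np.round((Ro.from_euler('z',-Z).as_matrix()@(np.array(P)-[.608,-.035,0]))*1000,1)
for n,u,v,z in [('tail L',384,196,.045),('tail R',262,198,.045),('head@',365,352,.045),('face edge',380,358,.045),('hub',324,398,.08),('leverend',400,385,.08)]: print(n,D(ray(c,u,v,z)))
w=Ro.from_euler('z',Z).apply([-.036,.057,.13])+[.608,-.035,0]; go(*w,Z)
E
```

```text
tail L [-173.9   48.4   45. ]
tail R [-172.4  -50.8   45. ]
head@ [-23.3  38.5  45. ]
face edge [-16.4  53.1  45. ]
hub [-1.3 -0.5 80. ]
leverend [-15.3  65.2  80. ]
t 11.1 pos [ 0.4589 -0.0065  0.1874] yaw -0.1893 F [-0.4  0.1 -0.3] w 0.655
spin units -0.01 shift pre [-0.1157  0.0571  0.0576] post [-0.1157  0.0569  0.0576] n 2.8
```

play_rows([
  {"translation": [0,0,0],"spin": 0},
  {"translation": [0,0,0],"spin": 0},
  {"translation": [0,0,0],"spin": 0},
  {"translation": [0,0,0],"spin": 0},
], jaw=-1)

```text
time: 11.5
tool_pos: [0.4598, -0.0068, 0.1862]
tcp_rot: [-0.298, -3.126, 0.0]
wrist_force: [-0.2, -0.5, 0.2]
width: 0.001
```

play_rows([
  {"translation": [-0.037,0.019,0.019],"spin": 0},
  {"translation": [-0.038,0.019,0.019],"spin": 0},
  {"translation": [-0.037,0.019,0.019],"spin": 0},
  {"translation": [0,0,0],"spin": 0},
  {"translation": [0,0,0],"spin": 0},
])

```text
time: 12.0
tool_pos: [0.5797, 0.0283, 0.1276]
tcp_rot: [-0.296, -3.123, 0.001]
wrist_force: [-0.5, 0.2, -0.2]
width: -0.0
```

play_rows([
  {"translation": [0,0,0.03],"spin": 0},
  {"translation": [0,0,0.03],"spin": 0},
  {"translation": [0,0,0.006],"spin": 0},
  {"translation": [0,0,0],"spin": 0},
  {"translation": [0,0,0],"spin": 0},
])

```text
time: 12.5
tool_pos: [0.5811, 0.0279, 0.0659]
tcp_rot: [0.298, 3.125, 0.0]
wrist_force: [-0.2, 0.0, 0.4]
width: -0.0
```

```bash
cat >> h.py <<'E'
def dk(Z=-.188):
    p,R,a,s=pose(); print('dock',((Ro.from_euler('z',-Z).as_matrix()@(p-[.608,-.035,0]))*1000).round(1),'t',s['time'],'F',np.round(Ro.from_euler('z',-Z).apply(s['wrist_force']),1))
E
python3 -c "from h import *;dk()"
```

```text
dock [-38.2  56.8  65.9] t 12.5 F [-0.2 -0.   0.4]
```

play_rows([
  {"translation": [-0.008,0,0.003],"spin": 0},
  {"translation": [-0.008,0,0],"spin": 0},
  {"translation": [-0.008,0.002,0],"spin": 0},
  {"translation": [-0.008,0.002,0],"spin": 0},
  {"translation": [0,0,0],"spin": 0},
])

```text
time: 13.0
tool_pos: [0.6139, 0.0261, 0.0609]
tcp_rot: [0.298, 3.126, 0.0]
wrist_force: [0.5, -0.9, -0.1]
width: -0.005
```

```bash
python3 -c "from h import *;dk()"
```

```text
dock [-5.6 61.1 60.9] t 13.0 F [ 0.7 -0.8 -0.1]
```

play_rows([
  {"translation": [-0.008,0,0],"spin": 0},
  {"translation": [-0.008,0,0],"spin": 0},
  {"translation": [-0.008,-0.001,0],"spin": 0},
  {"translation": [-0.008,-0.003,0],"spin": 0},
  {"translation": [0,0,0],"spin": 0},
])

```text
time: 13.5
tool_pos: [0.6442, 0.0157, 0.0606]
tcp_rot: [0.298, 3.127, 0.0]
wrist_force: [-0.6, 0.2, -1.2]
width: 0.001
```

```bash
python3 -c "from h import *;dk()"
```

```text
dock [26.1 56.5 60.6] t 13.5 F [-0.7  0.1 -1.2]
```

play_rows([
  {"translation": [-0.008,-0.005,0],"spin": 0},
  {"translation": [-0.007,-0.005,0],"spin": 0},
])

```text
time: 13.7
tool_pos: [0.6542, 0.0043, 0.0601]
tcp_rot: [-0.297, -3.123, -0.002]
wrist_force: [-7.1, 5.3, 1.9]
width: 0.002
```

play_rows([
  {"translation": [-0.006,-0.008,0],"spin": 0},
  {"translation": [-0.006,-0.008,0],"spin": 0},
])

```text
time: 13.9
tool_pos: [0.6632, -0.013, 0.0601]
tcp_rot: [-0.297, -3.123, -0.004]
wrist_force: [-4.8, 5.6, 0.2]
width: -0.003
```

```bash
python3 - <<'E'
from h import *
dk()
i=bot.read_camera('scene'); c=cal('scene'); u,v=proj(c,[.608,-.035,.06]).astype(int); print(u,v)
cv2.imwrite('pics/s5.png',cv2.resize(i[v-90:v+60,u-100:u+100],None,fx=3.9,fy=3.9,interpolation=cv2.INTER_CUBIC))
E
```

```text
dock [50.1 31.9 60.1] t 13.9 F [-5.7  4.7  0.2]
302 262
```

View pics/s5.png

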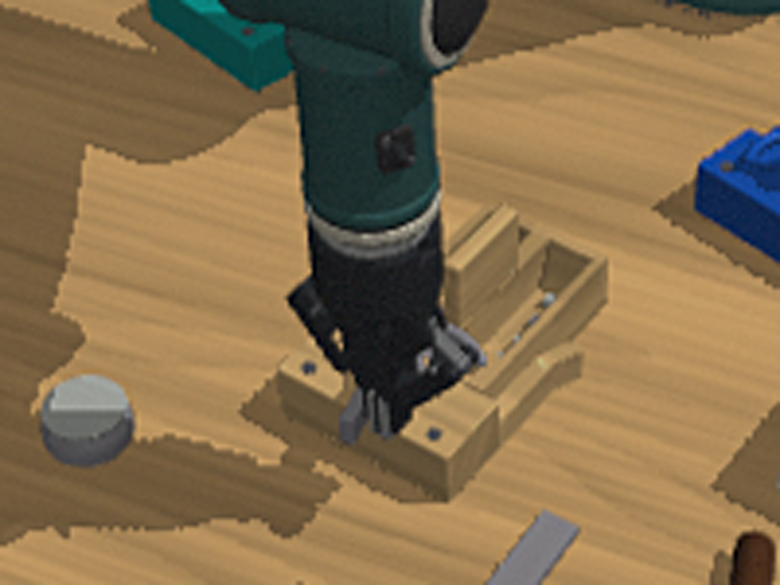

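The scene crop shows the lever, at crop (350,410), swinging ahead of the fingers and now nearly along dock +x. The hook, at (465,345), is over to the keeper side. I'll push on to the stop.

play_rows([
  {"translation": [-0.004,-0.006,0],"spin": 0},
  {"translation": [-0.003,-0.006,0],"spin": 0},
  {"translation": [0,-0.004,0],"spin": 0},
  {"translation": [0,0,0],"spin": 0},
])

```text
time: 14.35
tool_pos: [0.6692, -0.0279, 0.0607]
tcp_rot: [0.3, 3.127, 0.01]
wrist_force: [-1.4, 12.0, -1.3]
width: -0.001
```

```bash
python3 -c "from h import *;dk()"
```

```text
dock [58.8 18.4 60.7] t 14.35 F [-3.6 11.5 -1.3]
```

play_rows([
  {"translation": [0,-0.003,0],"spin": 0},
  {"translation": [0,-0.002,0],"spin": 0},
  {"translation": [0,0,0],"spin": 0},
])

```text
time: 14.65
tool_pos: [0.6692, -0.0282, 0.0608]
tcp_rot: [0.3, 3.125, 0.019]
wrist_force: [1.9, 25.8, -2.0]
width: -0.0
```

```bash
python3 -c "from h import *;dk()"
```

```text
dock [58.8 18.1 60.8] t 14.65 F [-2.9 25.7 -2. ]
```

The force rose from 12 to 26 N with no motion, so the lever is on its stop. I'll back off sideways, rise and look.

play_rows([
  {"translation": [0,0.008,0],"spin": 0},
  {"translation": [0,0.015,0],"spin": 0},
  {"translation": [0,0,-0.02],"spin": 0},
  {"translation": [0,0,-0.05],"spin": 0},
  {"translation": [0,0,-0.05],"spin": 0},
])

```text
time: 15.15
tool_pos: [0.6718, -0.0139, 0.1808]
tcp_rot: [-0.297, -3.126, 0.001]
wrist_force: [1.2, -1.2, -0.1]
width: 0.001
```

play_rows([
  {"translation": [0.05,0,0],"spin": 0},
  {"translation": [0.05,0,0],"spin": 0},
  {"translation": [0.05,0,0],"spin": 0},
  {"translation": [0,0,0],"spin": 0},
  {"translation": [0,0,0],"spin": 0},
])

```text
time: 15.65
tool_pos: [0.5244, 0.0144, 0.1813]
tcp_rot: [0.297, 3.125, -0.001]
wrist_force: [0.6, -0.1, 0.5]
width: 0.001
```

```bash
python3 - <<'E'
from h import *
import pickle
dk(); pickle.dump(cal('wrist'),open('c6.pkl','wb')); i=bot.read_camera('wrist'); cv2.imwrite('pics/w6.png',i)
E
```

```text
dock [-91.4  32.9 181.3] t 15.65 F [0.6 0.  0.5]
```

View pics/w6.png

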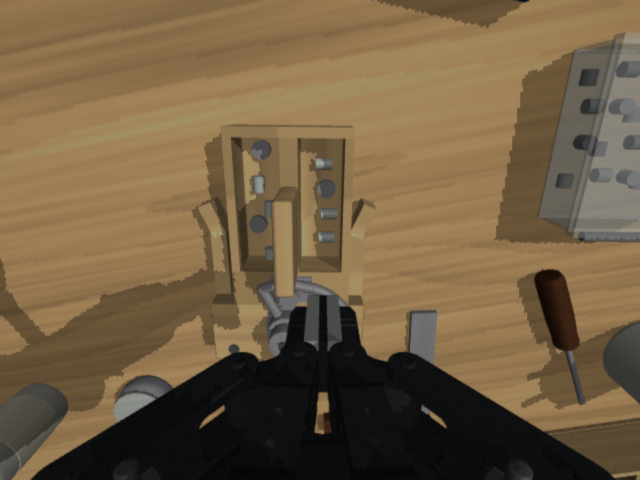

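The hook wraps the keeper at (300,288), and the head meets the face at v≈300 with no bumpers visible. I'll back away for a clear last check of the lever.

play_rows([
  {"translation": [0.02,0.045,-0.01],"spin": 0},
  {"translation": [0.02,0.045,0],"spin": 0},
  {"translation": [0.02,0.045,0],"spin": 0},
  {"translation": [0,0.045,0],"spin": 0},
  {"translation": [0,0,0],"spin": 0},
])

```text
time: 16.2
tool_pos: [0.503, 0.2076, 0.1923]
tcp_rot: [0.29, 3.124, 0.006]
wrist_force: [0.2, 0.2, -0.5]
width: 0.002
```

```bash
python3 - <<'E'
from h import *
import pickle
c=pickle.load(open('c6.pkl','rb'))
for u,v in [(222,127),(354,128)]: print('tail',((Ro.from_euler('z',.188).as_matrix()@(ray(c,u,v,.045)-[.608,-.035,0]))*1000).round(1))
i=bot.read_camera('top'); cv2.imwrite('pics/t7.png',cv2.resize(i[175:295,270:400],None,fx=4.8,fy=4.8,interpolation=cv2.INTER_CUBIC))
E
```

```text
tail [-166.2  -43.6   45. ]
tail [-165.3   54.8   45. ]
```

View pics/t7.png

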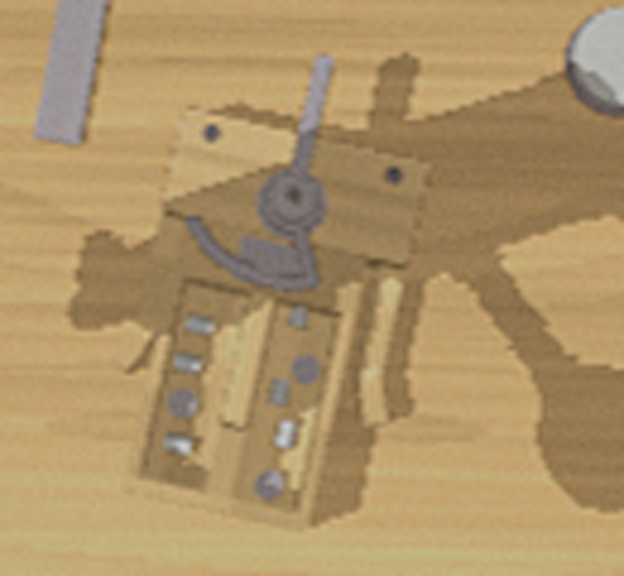

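The top crop shows the lever at the stop along dock +x, from hub (293,195) to end (322,60). The hook is around the keeper, the tote is flush and the arm is clear. Handing in.

```bash
python3 -c "
from h import *
dk(); print(bot.finish_job())"
```

```text
dock [-148.6  216.2  191.8] t 16.25 F [-1.   0.4  0.8]
the job is handed in; nothing more can be done
None
```

The birch tote is back on its dock and locked, and I handed the job in at 16.3 s; no verdict is reported. I gripped it by its handle, set it down about 60 mm short of the dock, slid it onto the bumpers, and pushed the cam lever with shut fingers to its stop.

**Last checks**
- **Lever:** at the stop, the push force rose from 12 to 26 N with almost no movement. The top view shows it along the dock's +x, away from the tote.
- **Tote and hook:** the hook is round the keeper. The tail measures about x = -166 mm in the dock's frame; drawn tight it would be -168 mm, so the tote is flush within measurement error. It is square to about 0.01 rad.
- **Robot:** clear of everything, with wrist force close to zero.

**Disagreements**
- **Sideways position:** before locking, the tail measured about 1 mm to the right of centre. Afterwards it measured about 5.6 mm to the left, more than the 4 mm the cheeks allow. I take this as the tote pulled against the left cheek plus about 2 mm of camera error, so still inside the 7 mm limit.
- **First grip:** it was 10 mm too high on the handle, so I opened and gripped again before lifting.

I did not measure the other things on the desk at the end. The arm kept clear of them throughout.

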